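# One turn on the pantry screw press

## Task

Give the screw press exactly one more turn: push its hand wheel round by the upright wooden handle, clockwise as seen from above, until the handle is back where it started after one full turn, and then take the hand away. Push the handle gently with the fingertips or the outside of the fingers, do not grip it and do not push on the rim or spokes instead. Leave the tin, the mug, the paddle and the purple box where they are.

Things in the scene. Friction and masses are not known exactly. Their poses are not given: they have to be found in the camera images.
- wheel_axis (a point): Centre of the dark steel hand wheel, on its vertical axis, level with the rim top, 240 mm above the work surface. The wheel lies flat on top of a fixed wooden screw press (board 200 x 280 mm), none of which stands higher. Rim circle radius 80 mm, rim bar and spokes 16 and 12 mm thick, hub 40 mm across and 6 mm higher than this point. Its x axis is the press's own x axis.
- handle_mid (a point): Middle of the upright wooden handle, the only thing that stands up from the wheel, on the rim at the end of one spoke, 80 mm from the wheel axis. It is a round grip that spins loosely on its own upright axle, 26 mm across and 60 mm tall, so it reaches from 30 mm below this point (rim top) to 30 mm above it.
- wheel (a joint): Angle of the hand wheel in rad, growing clockwise seen from above; one turn is 6.283. It starts anywhere from 0 to 4.4; at 0 the handle is on the press's own -x side. It turns with steady friction (about 0.2 N m, some 2.5 N at the handle), stays where it is left, and has no stop within a turn either way; one turn lowers the pressing plate by 6 mm.
- handle: The handle itself; its origin is at its foot, level with the rim top, 30 mm below point handle_mid.
- tin: Loose plain steel tin, 72 mm across, 105 mm tall, beside the press; origin at the centre of its underside.
- mug: Loose green melamine mug, 80 mm across, 90 mm tall, with a side handle, on the other side of the press from the tin; origin at the centre of its underside.
- paddle: Loose wooden stirring paddle lying flat beyond the press, 330 mm long, 55 mm wide, 16 mm thick; origin at its underside, 168 mm from the handle end.
- purple_box: Purple plastic box with its lid closed, 136 x 186 mm, 87 mm tall, to the far left of the press; origin at the centre of its underside.
Not all that is in view belongs to the job. There is more than one size of the tin; the job needs the smallest. Several things look just like the mug: the one meant starts nearest to the robot's base.

How it is judged:
On the way, in this order (a step that is already met when the one before it is completed fails the run):
1. the fingers push the handle to the far side of its circle, half a turn on (distance of handle_mid from where it was at the start of the episode above 0.145 m and contact force between the fingers and handle above 0.2 N), for 0.02 s.
2. the fingers push the handle on until it is back where it started, one full turn clockwise (distance of handle_mid from where it was at the start of the episode below 0.014 m and value of joint wheel between 5.3 and 11.5 rad and contact force between the fingers and handle above 0.2 N), for 0.02 s.
At the end, for the whole second after the job is handed in: The wheel has made one full turn clockwise and is still, its handle within 14 mm of where it started (about 10 degrees); tin, mug, paddle and purple box stand upright within 20 mm of where they were (distance of handle_mid from where it was at the start of the episode below 0.014 m and value of joint wheel between 5.3 and 11.5 rad and velocity of joint wheel between -0.05 and 0.05 rad/s and distance of each of tin, mug, paddle, purple_box from where it was at the start of the episode below 0.02 m and angle between each of tin, mug, paddle, purple_box's own z axis and vertical below 0.15 rad); the robot touches nothing.
It fails at once if the handle is gripped or pushed hard (more than 25 N) (contact force between the fingers and handle above 25 N).
It fails at once if the wheel is driven round by fingers that touch rim or spokes (more than 2 N) and not the handle (contact force between the fingers and anything else above 2 N and contact force between the fingers and handle below 0.05 N and velocity of joint wheel above 0.2 rad/s).
It fails at once if a bystander is lifted, carried or knocked (moved more than 20 mm) (distance of any of tin, mug, paddle, purple_box from where it was at the start of the episode above 0.02 m).
It also fails if it takes over 58 s, if anything falls off the work surface, if the arm or the gripper's body presses on something with over 40 N, if the wrist force passes 120 N, or if a joint passes its speed limit or range.

## Robot

A 7-joint arm with a two-finger parallel gripper is mounted at the origin on the work surface. World frame = base frame: x ahead of the robot, y to its left, z up, the work surface at z = 0. Lengths are in m, angles in rad, forces in N, time in s.
With the tool pointing down it reaches from about 0.4 to 0.9 m from the base axis. Payload 5.5 kg.
Tool frame: the origin (TCP) lies at the very end of the fingers, on their centre line; the grasp point (between the pads) lies 19 mm behind it (bot.grasp_offset is the z of the grasp point in the tool frame, in m); z points along the fingers, y is the direction in which the jaws open and shut (so a half turn about z gives the same grasp; the last joint's range is limited). The gripper opens to 92 mm and grips with 3 to 60 N. Pads are 19 mm wide; open, the fingers measure 130 mm over their backs; the gripper's body (75 mm by 190 mm) begins 47 mm behind the grasp point.
Start: joints at [-1.023, 0.501, -0.427, 1.55, 0.221, 1.138, -0.21], TCP at [0.183, 0.624, 0.227] pointing down, gripper open.
Joint ranges: [-2.88, 2.88], [-0.31, 2.03], [-1.54, 1.56], [0.2, 2.42], [-1.41, 4.55], [0.19, 2.02], [-2.57, 2.57]. Speed limits (rad/s): [2.57, 2.57, 3.14, 3.14, 3.14, 3.14, 3.14].

## Interface

Orientations are given as a 3x3 rotation matrix whose columns are the frame's x, y, z axes.
In Python, from cell import bot, open_jaws, grab, imaging, status gives the robot as it stands. Calls block until the motion is done:
- bot.move_pose(position, orientation): joint-space move of the TCP to a pose.
- bot.move_l(position, rotation=None, vel=0.15): straight line of the TCP; rotation=None keeps the orientation; vel is the mean speed in m/s.
- bot.set_joints(angles): joint-space move.
- open_jaws() and grab(): open the fingers fully, or close them until they stop; the grip force is fixed at half the most.
- bot.wait(seconds).
- bot.inverse_kinematics(position, orientation): joint angles nearest the present ones, or None.
- imaging.grab_frame(name): name is "side" or "top"; returns a dict with "image" (400x640x3 uint8, red, green, blue), "vfov" (degrees; the focal length in pixels is half the picture's height over the tangent of half this angle, whatever the lens; pixels are square), "cx", "cy" (the principal point, pixels), "R" (3x3) and "t" (3): a world point X has camera coordinates R X + t. Camera axes: x right, y down, z forward; pixel columns grow to the right and rows downward; lengths in m; the calibration is good to about 2 mm. A picture is of the moment at which its call begins. There is no depth.
A pose or a line that the arm cannot do raises bot.PlanningError and nothing moves.
- bot.hand_in(): hands the job in, once; it reports no verdict.
Trained networks look in the newest picture that a camera, given by its name, has taken for a name from the list of things; names that differ only in an ending like _2 or _b are one class to them, and where a whole thing is asked for, a point or a joint stands for the part that bears it (a point fixed in the world has none). Each returns a list of dicts, best first, with "confidence" (0 to 1); they miss things now and then, are a little off and sometimes report something else, mostly with a low value. They report only what shows in the picture. A call takes as long as a camera call. They do not tell look-alikes from the thing itself.
- imaging.look_for(camera, name): "bbox" ([left, top, right, bottom] in pixels, round what is visible of it).
- imaging.trace(camera, name): "region" (400x640 bool, what is visible of it) and "bbox" ([left, top, right, bottom] in pixels, round what is visible of it).
- imaging.tip_of(camera, name): "pixel" ([column, row] in pixels: a listed point, or the origin of a listed thing).
Readings, each from a call of its own:
- status.read_clock(): time.
- status.read_joint_pos(): joint angles.
- status.read_joint_velocities(): joint speeds.
- status.read_joint_efforts(): joint torques, N m.
- status.read_tcp_pos(): TCP position.
- status.read_ee_rot(): TCP orientation.
- status.read_wrist_force(): force on the tool from outside, world axes, zero at the start.
- status.read_moment(): the same for the moment, N m.
- status.read_width(): finger opening in m.
Only numpy, scipy, OpenCV 4.12 (cv2) and the standard library are available. Lean on these libraries where they do the work, as an engineer would, in place of code of your own. Each camera call takes 0.05 s, during which the arm holds its last target.

## Working session

There is one attempt and no reset: what is moved stays moved. The work goes in short steps, each a Python script; the robot and the scene stay as the last script left them, time stands still between calls to the robot, and variables do not carry over. Pictures are saved under pics/ and viewed, and the job is handed in when it is done.

```bash
mkdir -p pics; ls; python3 - <<'E'
from cell import bot, imaging, status
import cv2, numpy as np
for n in ["side","top"]:
    f=imaging.grab_frame(n); cv2.imwrite(f"pics/{n}0.png",f["image"][:,:,::-1])
    print(n,f["vfov"],f["cx"],f["cy"],f["R"].round(3).tolist(),np.round(f["t"],3))
    for k in ["wheel_axis","handle_mid","handle","tin","mug","paddle","purple_box"]:
        print(k,[(np.round(d["pixel"],1).tolist(),round(d["confidence"],2)) for d in imaging.tip_of(n,k)])
print(status.read_clock())
E
```

```text
pics
side 54.591968517556985 318.36120002632225 199.5277589718465 [[0.996, -0.09, 0.023], [-0.026, -0.509, -0.86], [0.089, 0.856, -0.51]] [-0.597  0.162  1.566]
wheel_axis [([304.4, 193.2], 0.95)]
handle_mid [([289.0, 177.4], 0.43)]
handle [([292.2, 184.8], 0.69)]
tin [([279.6, 206.9], 0.71), ([278.4, 185.1], 0.56), ([293.1, 302.1], 0.46)]
mug [([317.2, 346.8], 0.97), ([344.9, 296.2], 0.66), ([296.0, 298.6], 0.64)]
paddle [([360.0, 229.4], 0.66)]
purple_box []
top 48.310323887348595 324.69682724098243 201.87676457311676 [[0.002, -1.0, 0.017], [-0.996, -0.004, -0.094], [0.094, -0.017, -0.995]] [-0.053  0.61   1.489]
wheel_axis [([330.4, 218.0], 0.91), ([166.1, 183.5], 0.7)]
handle_mid [([307.0, 233.1], 0.38)]
handle [([307.3, 241.0], 0.43)]
tin [([172.4, 257.4], 0.82), ([208.9, 255.4], 0.73), ([247.3, 259.1], 0.56)]
mug [([420.0, 188.6], 0.87), ([416.6, 240.4], 0.85), ([473.0, 219.6], 0.79)]
paddle [([299.7, 151.3], 0.85), ([417.9, 241.0], 0.26)]
purple_box [([165.9, 187.0], 0.91), ([210.8, 256.4], 0.18)]
0.8
```

View pics/side0.png

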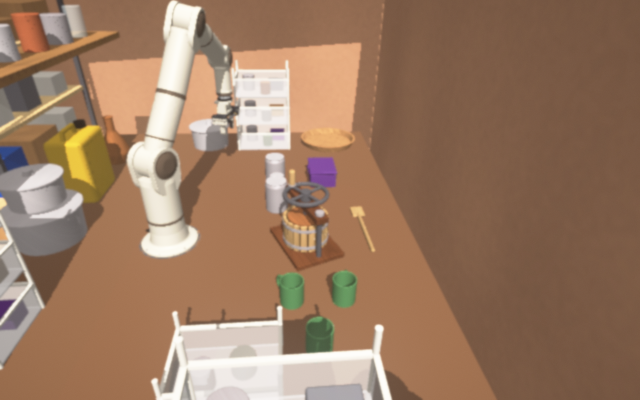

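View pics/top0.png

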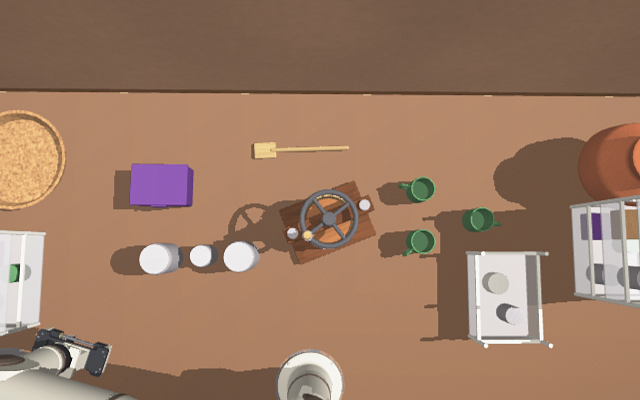

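The top picture shows the wheel centred near (329,218) with the handle at its lower left, near (307,236). The side picture shows the wheel at (305,194) and the handle at (291,178). Next I'll localise both.

```bash
cat > h.py <<'E'
from cell import bot, imaging, status, open_jaws, grab
import cv2, numpy as np
def K(f):
    fl=200/np.tan(np.radians(f["vfov"]/2)); return fl
def proj(f,X):
    c=f["R"]@np.asarray(X)+f["t"]; fl=K(f); return np.array([f["cx"]+fl*c[0]/c[2], f["cy"]+fl*c[1]/c[2]])
def unproj(f,p,z):
    d=np.array([(p[0]-f["cx"])/K(f),(p[1]-f["cy"])/K(f),1]); d=f["R"].T@d; o=-f["R"].T@f["t"]
    return o+d*(z-o[2])/d[2]
E
python3 - <<'E'
from h import *
F={}
for n in ["side","top"]:
    f=F[n]=imaging.grab_frame(n)
    for k,z in [("wheel_axis",.24),("handle_mid",.27),("handle",.24)]:
        for d in imaging.tip_of(n,k): print(n,k,unproj(f,d["pixel"],z).round(4),round(d["confidence"],2))
    c=(329,218) if n=="top" else (303,190)
    im=f["image"][c[1]-45:c[1]+45,c[0]-60:c[0]+60,::-1]
    cv2.imwrite(f"pics/{n}z.png",cv2.resize(im,None,fx=6.5,fy=6.5,interpolation=cv2.INTER_CUBIC))
E
```

```text
side wheel_axis [ 0.546  -0.0412  0.24  ] 0.85
side handle_mid [ 0.4799 -0.0031  0.27  ] 0.56
side handle [ 0.4987 -0.0083  0.24  ] 0.54
top wheel_axis [ 0.5387 -0.0589  0.24  ] 0.92
top handle_mid [0.6346 0.4026 0.27  ] 0.4
top handle_mid [0.4913 0.0075 0.27  ] 0.38
top handle [ 0.4928 -0.0013  0.24  ] 0.47
```

View pics/topz.png

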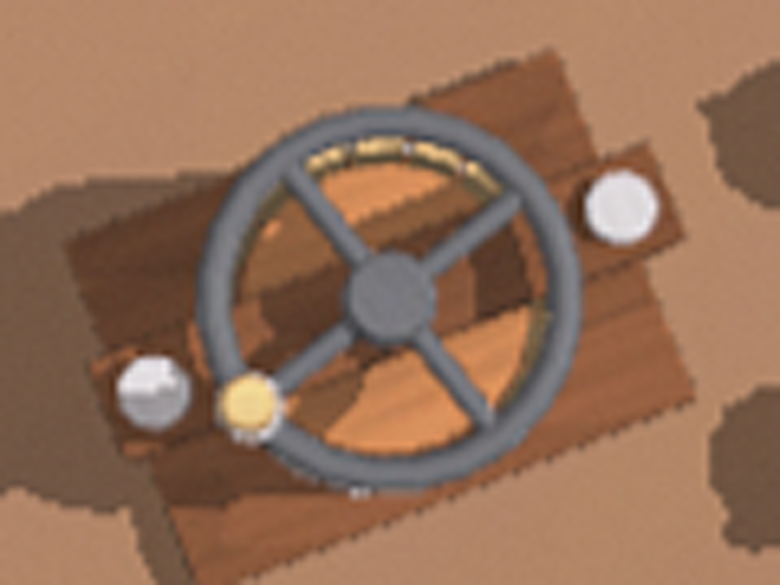

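View pics/sidez.png

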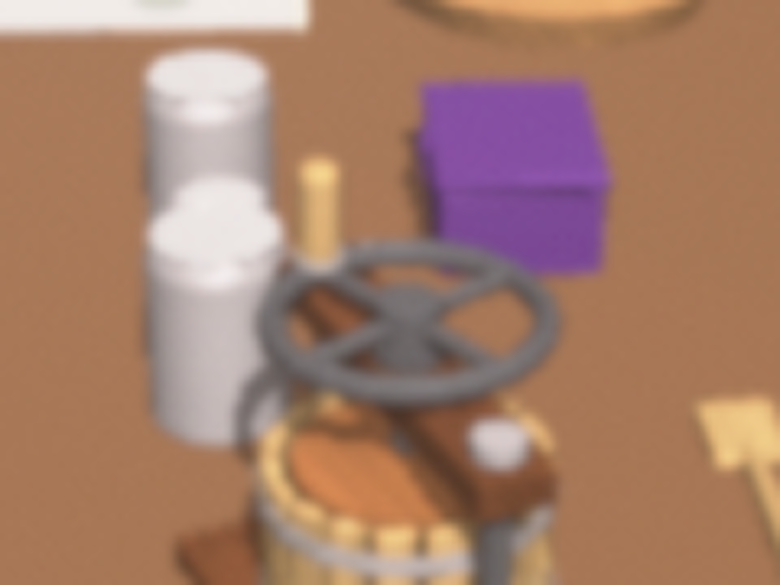

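```bash
python3 - <<'E'
from h import *
T=imaging.grab_frame("top");S=imaging.grab_frame("side")
def px(c,o): return np.array([(c[0]+.5)/6.5-.5+o[0],(c[1]+.5)/6.5-.5+o[1]])
ot=(269,173);os_=(243,145)
C=unproj(T,px((389.5,297.5),ot),.237);H=unproj(T,px((249,399),ot),.30)
Cs=unproj(S,px((409.5,318),os_),.237);Hs=unproj(S,px((319,172),os_),.30);Hf=unproj(S,px((319.5,262),os_),.24)
print(C,H,np.linalg.norm((H-C)[:2]));print(Cs,Hs,Hf,np.linalg.norm((Hs-Cs)[:2]))
for n,f,o,c,h in(("t",T,ot,C,H),("s",S,os_,C,H)):
    im=cv2.resize(f["image"][o[1]:o[1]+90,o[0]:o[0]+120,::-1],None,fx=6.5,fy=6.5,interpolation=cv2.INTER_CUBIC)
    for r,z in((.088,.232),(.072,.24)):
        for a in np.linspace(0,6.28,80):
            p=proj(f,[c[0]+r*np.cos(a),c[1]+r*np.sin(a),z]); q=((p-o+.5)*6.5-.5).astype(int); cv2.circle(im,tuple(int(v) for v in q),1,(0,0,255),-1)
    for a in np.linspace(0,6.28,30):
      for z in (.24,.30):
        p=proj(f,[h[0]+.013*np.cos(a),h[1]+.013*np.sin(a),z]); q=((p-o+.5)*6.5-.5).astype(int); cv2.circle(im,tuple(int(v) for v in q),1,(255,0,0),-1)
    cv2.imwrite(f"pics/ov_{n}.png",im)
E
```

```text
[ 0.54192714 -0.05924048  0.237     ] [0.49474879 0.00231204 0.3       ] 0.07755326003590601
[ 0.54024667 -0.06600056  0.237     ] [ 0.49141263 -0.00395502  0.3       ] [ 0.49102783 -0.00220727  0.24      ] 0.07895829600938277
```

View pics/ov_t.png

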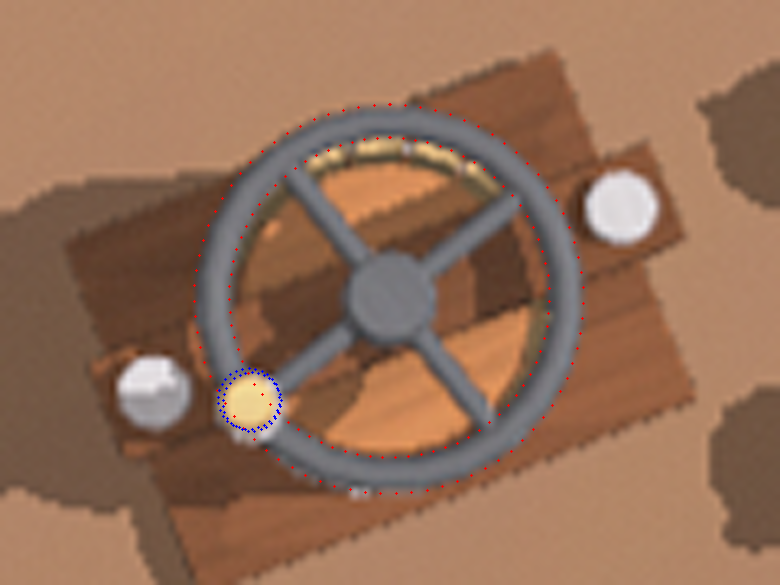

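View pics/ov_s.png

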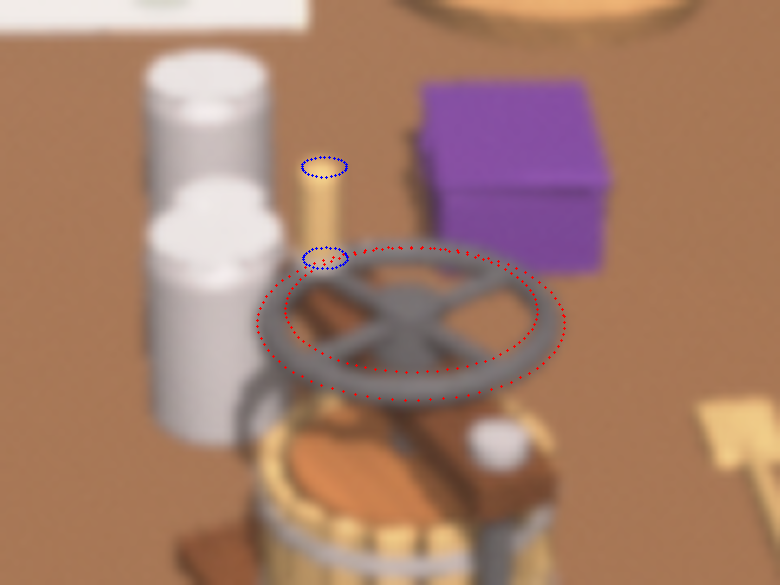

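Overlays from the top-camera fit match both views to about 3 mm. The wheel centre is about (0.541, -0.061) and the handle is at about 127.6°. I'll check IK all round the circle using a fixed tool yaw, so the push starts and ends on the known 19 mm finger side.

```bash
cat >> h.py <<'E'
C=np.array([.5413,-.0610]); r=.08; TH0=np.radians(127.6); Z=.260
def Rot(yaw):
    x=np.array([np.cos(yaw),np.sin(yaw),0]); z=np.array([0,0,-1.]); return np.column_stack([x,np.cross(z,x),z])
# boundary of (finger box + handle radius), parametrised by mean of polar and normal angle
a,b,rh=.0095,.019,.013
pts=[];ang=[]
for k,(sx,sy) in enumerate([(1,1),(-1,1),(-1,-1),(1,-1)]):
    al=np.radians(np.linspace(90*k+.01,90*k+89.99,60))
    for q in al: pts.append([sx*a+rh*np.cos(q),sy*b+rh*np.sin(q)]); ang.append(q)
pts=np.array(pts);ang=np.array(ang)
pol=np.unwrap(np.arctan2(pts[:,1],pts[:,0]))
m=(pol+ang)/2
def off(t):
    return np.array([np.interp(t%(2*np.pi),np.r_[m[-1]-2*np.pi,m,m[0]+2*np.pi],np.r_[v[-1],v,v[0]]) for v in pts.T])
def fpos(th,yaw,z=Z):   # finger centre so that handle sits at wheel angle th
    t=th-np.pi/2; h=C+r*np.array([np.cos(th),np.sin(th)])
    o=off(t-yaw); c,s=np.cos(yaw),np.sin(yaw)   # box symmetric, handedness irrelevant
    return np.r_[h-np.array([c*o[0]-s*o[1],s*o[0]+c*o[1]]),z]
E
python3 - <<'E'
from h import *
print(fpos(TH0,TH0-np.pi/2), fpos(TH0-np.pi/2,TH0-np.pi/2))
for yaw in (TH0-np.pi/2,TH0+np.pi/2):
    qs=[]
    for d in range(-30,361,10):
        for z in (Z,.38):
            q=bot.inverse_kinematics(fpos(TH0-np.radians(d),yaw,z),Rot(yaw)); qs.append(q)
    bad=[i for i,q in enumerate(qs) if q is None]; ok=np.array([q for q in qs if q is not None])
    print(np.degrees(yaw),bad, ok.min(0).round(2) if len(ok) else 0, ok.max(0).round(2) if len(ok) else 0)
E
```

```text
[ 0.47466187 -0.01134509  0.26      ] [0.58515853 0.01316488 0.26      ]
37.6 [] [-0.28  0.01  0.18  1.44 -0.13  1.07 -1.  ] [-0.06  0.4   0.42  1.97 -0.    1.39 -0.58]
217.6 [] [-0.16  0.01 -0.15  1.43 -0.07  1.07  2.1 ] [0.11 0.39 0.38 1.97 0.06 1.39 2.51]
```

```bash
python3 - <<'E'
from h import *
yaw=TH0-np.pi/2
grab(); print("w",status.read_width(),status.read_clock())
p=status.read_tcp_pos(); bot.move_l([p[0],p[1],.40],vel=.25)
s=fpos(TH0+np.radians(25),yaw)
bot.move_pose([s[0],s[1],.40],Rot(yaw)); print(status.read_clock())
bot.move_l(s,vel=.1)
print(status.read_tcp_pos(),s,status.read_wrist_force(),status.read_clock())
for n,c in (("top",(329,218)),("side",(303,180))):
    f=imaging.grab_frame(n); im=f["image"][c[1]-45:c[1]+45,c[0]-60:c[0]+60,::-1]
    cv2.imwrite(f"pics/{n}1.png",cv2.resize(im,None,fx=6,fy=6,interpolation=cv2.INTER_CUBIC))
E
```

```text
w 0.00011947286511367956 2.7417
6.1833
[ 0.46559026 -0.05425403  0.26059306] [ 0.46513506 -0.05421186  0.26      ] [-0.07213889  0.32423237 -0.4429833 ] 7.7333
```

View pics/top1.png

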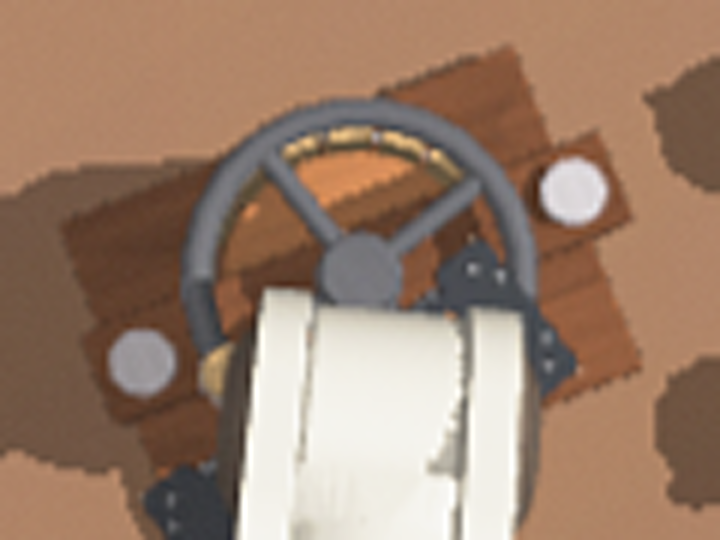

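View pics/side1.png

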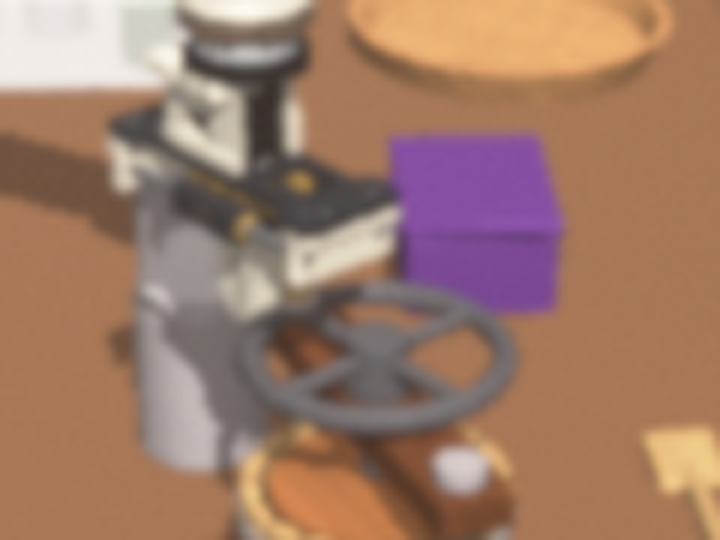

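The fingers are down behind the handle, which shows as the yellow spot at (215,370) in the top crop. Nothing has moved, so I'll start pushing.

```bash
cat > push.py <<'E'
from h import *
def push(d0,d1,step,vel):
    yaw=TH0-np.pi/2
    for d in np.arange(d0,d1+.01,step):
        bot.move_l(fpos(TH0-np.radians(d),yaw),vel=vel)
        F=status.read_wrist_force(); t=TH0-np.radians(d)-np.pi/2
        print(int(d),"t",round(F[0]*np.cos(t)+F[1]*np.sin(t),1),"n",round(F[0]*np.cos(t-np.pi/2)+F[1]*np.sin(t-np.pi/2),1),"z",round(F[2],1),round(status.read_clock(),1))
        if np.linalg.norm(F)>15: print("STOP",F); return
E
python3 - <<'E'
from push import *
push(-15,80,8,.05)
for n,c in (("top",(329,218)),("side",(303,180))):
    f=imaging.grab_frame(n); im=f["image"][c[1]-45:c[1]+45,c[0]-60:c[0]+60,::-1]
    cv2.imwrite(f"pics/{n}2.png",cv2.resize(im,None,fx=6,fy=6,interpolation=cv2.INTER_CUBIC))
E
```

```text
-15 t -0.6 n -0.3 z 0.3 8.3
-7 t -0.5 n 0.7 z -0.4 8.8
1 t 0.3 n -0.5 z 0.2 9.2
9 t 0.8 n -0.3 z 0.6 9.6
17 t -0.5 n 0.4 z 0.4 10.0
25 t -0.6 n 0.2 z -0.0 10.3
33 t 1.0 n -0.6 z -0.2 10.7
41 t -0.1 n 0.2 z -0.4 11.1
49 t -0.4 n -0.5 z 0.1 11.5
57 t -0.3 n 0.5 z 0.6 11.8
65 t -0.3 n 0.1 z 0.8 12.2
73 t 1.1 n 0.7 z -0.5 12.6
```

View pics/top2.png

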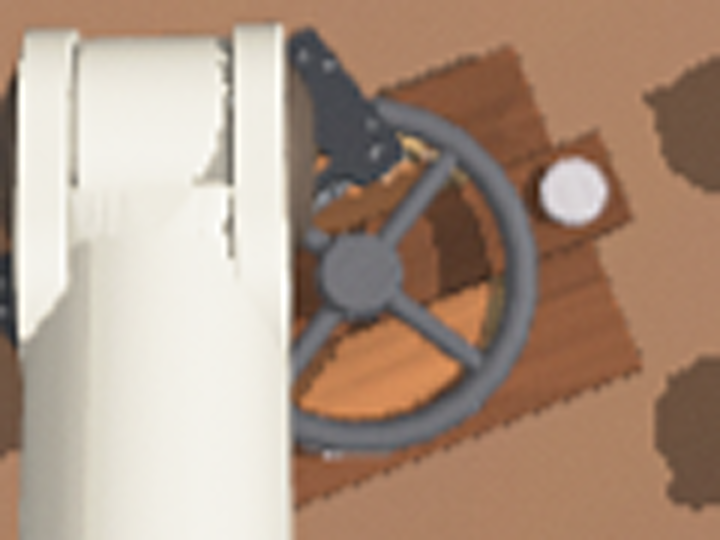

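View pics/side2.png

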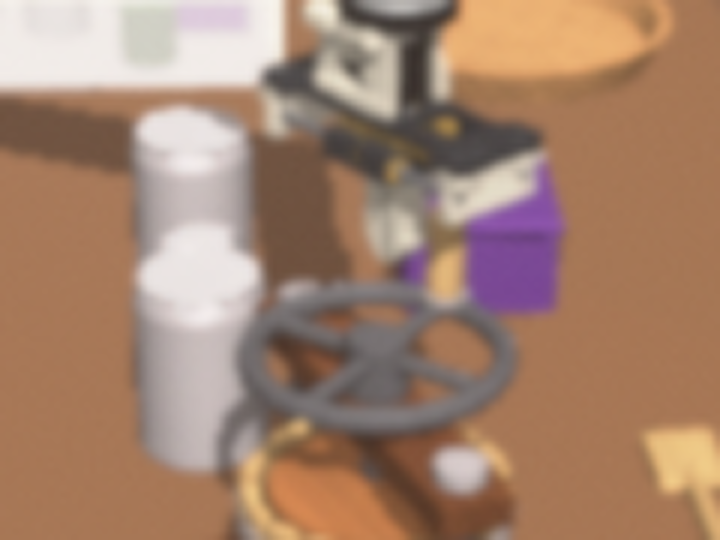

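The handle is following: the spokes have turned about 76° for 73° commanded, and the forces are tiny. I'll continue slowly.

```bash
python3 - <<'E'
from push import *
push(80,250,8,.05)
for n,c in (("top",(329,218)),("side",(303,180))):
    f=imaging.grab_frame(n); im=f["image"][c[1]-45:c[1]+45,c[0]-60:c[0]+60,::-1]
    cv2.imwrite(f"pics/{n}3.png",cv2.resize(im,None,fx=6,fy=6,interpolation=cv2.INTER_CUBIC))
E
```

```text
80 t -0.3 n 0.7 z -0.1 13.1
88 t 0.6 n 0.2 z -0.1 13.5
96 t -0.6 n -0.2 z -0.3 13.9
104 t -0.2 n -0.5 z -0.0 14.3
112 t 0.2 n 0.2 z -0.4 14.7
120 t -0.0 n -0.9 z -0.2 15.0
128 t 0.2 n 1.4 z 0.4 15.4
136 t -0.4 n -0.1 z 0.0 15.8
144 t 0.6 n -0.4 z 0.5 16.2
152 t -0.0 n 0.4 z -0.0 16.6
160 t 0.6 n -0.9 z 0.2 17.0
168 t -0.2 n 0.1 z -0.4 17.4
176 t -0.5 n 0.9 z -0.6 17.9
184 t 0.3 n -0.2 z 0.6 18.3
192 t 0.9 n -0.5 z 0.1 18.7
200 t -0.2 n -0.2 z 0.1 19.1
208 t 0.3 n 0.1 z 0.5 19.4
216 t 0.9 n -0.4 z 0.7 19.8
224 t -0.9 n -0.4 z -0.1 20.2
232 t 0.4 n 0.2 z -0.8 20.5
240 t -0.6 n -1.0 z -0.6 20.9
248 t -0.5 n 0.5 z -0.5 21.3
```

View pics/top3.png

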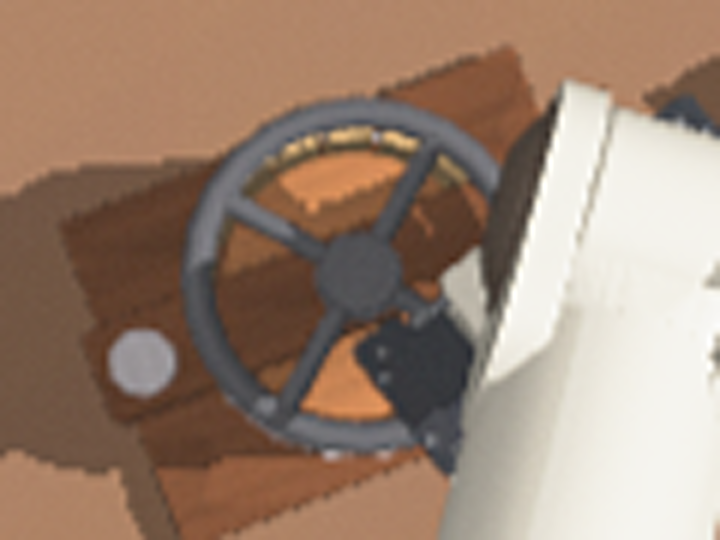

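View pics/side3.png

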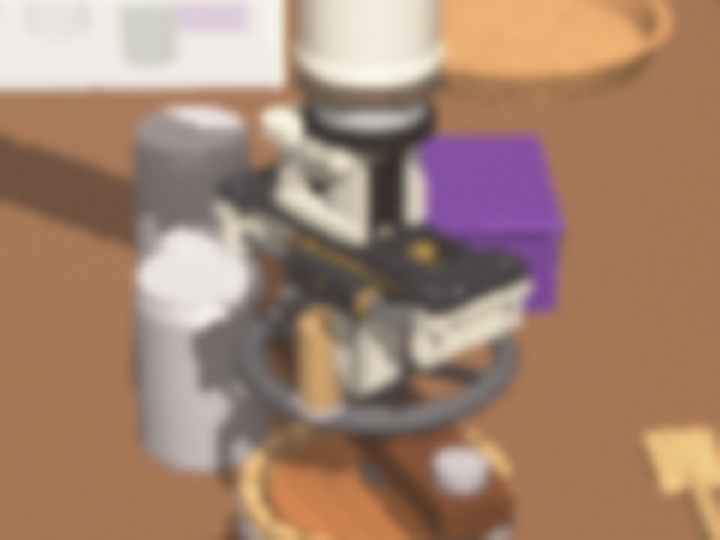

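At 248° commanded, the spokes read about 247°, and the handle is in front of the fingers at side crop (318,400). I'll finish, slowly at the end.

```bash
python3 - <<'E'
from push import *
push(256,337,8,.05)
push(340,356,4,.015)
for n,c in (("top",(329,218)),("side",(303,180))):
    f=imaging.grab_frame(n); im=f["image"][c[1]-45:c[1]+45,c[0]-60:c[0]+60,::-1]
    cv2.imwrite(f"pics/{n}4.png",cv2.resize(im,None,fx=6,fy=6,interpolation=cv2.INTER_CUBIC))
E
```

```text
256 t -0.7 n 0.2 z 0.5 21.8
264 t -0.6 n -0.5 z -0.1 22.2
272 t -0.1 n -0.5 z -0.2 22.6
280 t -0.0 n 0.4 z -1.3 23.0
288 t 0.5 n -0.4 z -0.4 23.4
296 t -0.1 n 0.6 z 0.1 23.8
304 t -0.5 n 0.1 z -0.1 24.2
312 t -0.5 n -0.6 z -1.0 24.6
320 t -0.2 n 0.1 z -0.5 24.9
328 t 0.2 n -0.0 z 0.6 25.3
336 t 0.2 n -0.1 z 0.0 25.7
340 t -2.2 n 1.4 z -0.2 26.3
344 t -0.4 n -0.9 z 0.0 26.9
348 t -1.0 n -0.9 z 0.4 27.6
352 t -0.5 n -0.2 z -0.8 28.2
356 t -0.4 n -0.6 z -0.5 28.9
```

View pics/top4.png

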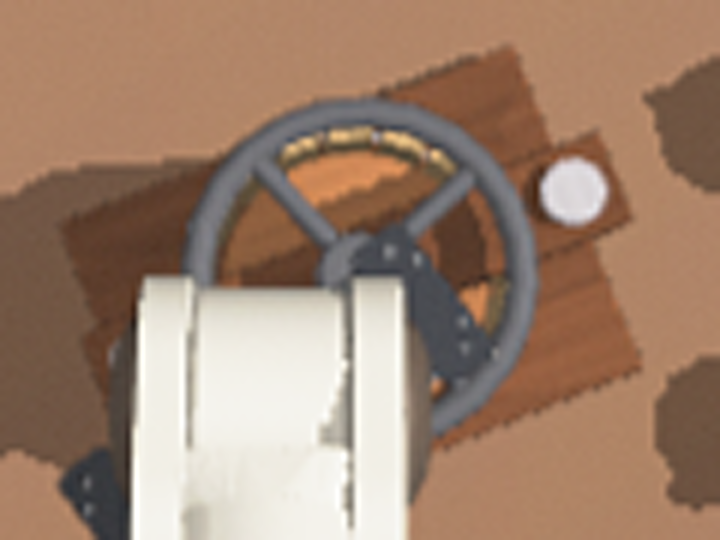

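View pics/side4.png

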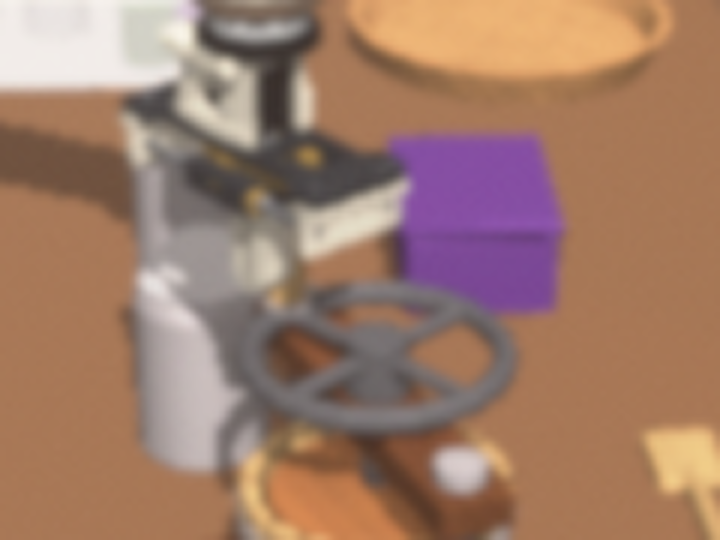

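The spokes show about 4–5° still to go, which agrees with the 356° commanded. I'll push the last bit, back away and check.

```bash
python3 - <<'E'
from push import *
push(358,360.5,1,.01)
yaw=TH0-np.pi/2
bot.move_l(fpos(TH0+np.radians(25),yaw),vel=.08)
p=status.read_tcp_pos(); bot.move_l([p[0],p[1],.40],vel=.15)
bot.move_pose([.40,.35,.42],Rot(yaw)); bot.wait(.3)
print(status.read_clock())
f=imaging.grab_frame("top"); cv2.imwrite("pics/top5.png",f["image"][:,:,::-1])
im=f["image"][173:263,269:389,::-1]; cv2.imwrite("pics/top5z.png",cv2.resize(im,None,fx=6.5,fy=6.5,interpolation=cv2.INTER_CUBIC))
a=cv2.imread("pics/top0.png").astype(int); d=np.abs(a-f["image"][:,:,::-1]).max(2).astype(np.uint8)
cv2.imwrite("pics/diff.png",cv2.convertScaleAbs(d,alpha=3))
f=imaging.grab_frame("side"); cv2.imwrite("pics/side5.png",f["image"][:,:,::-1])
# sub-pixel shift of handle top
a=cv2.imread("pics/top0.png");b=cv2.imread("pics/top5.png")
for o in (a,b):
    hsv=cv2.cvtColor(o[222:246,295:320],cv2.COLOR_BGR2HSV); mk=(hsv[...,0]>15)&(hsv[...,0]<32)&(hsv[...,1]>60)&(hsv[...,2]>190); ys,xs=np.nonzero(mk); print(xs.mean()+295,ys.mean()+222,len(xs))
E
```

```text
358 t -0.9 n -0.1 z 0.1 29.4
359 t -2.2 n 0.2 z 0.4 29.8
360 t -1.4 n 0.2 z -0.6 30.1
33.675
306.7755102040816 234.55102040816325 49
307.27450980392155 235.15686274509804 51
```

View pics/top5z.png

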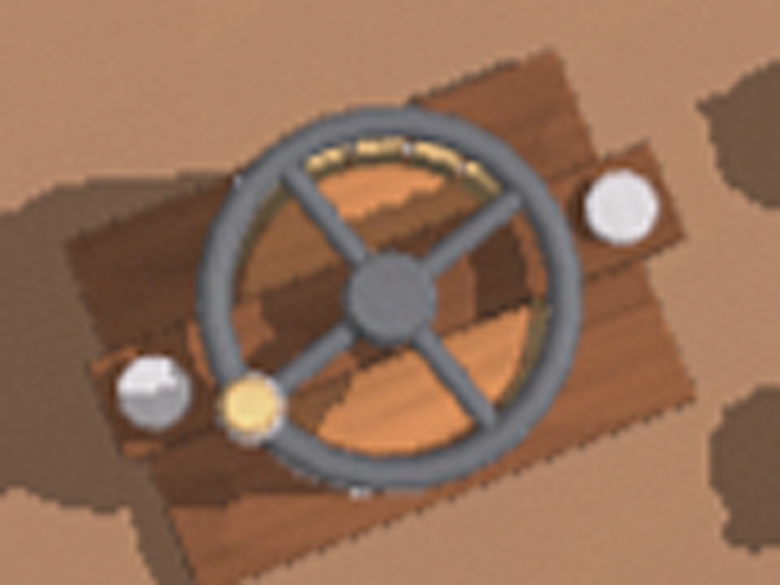

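View pics/diff.png

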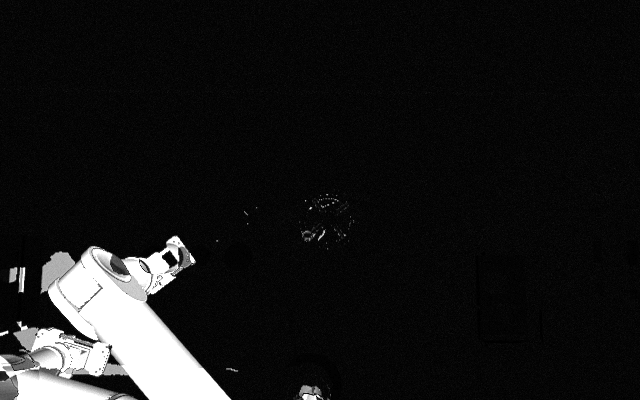

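View pics/side5.png

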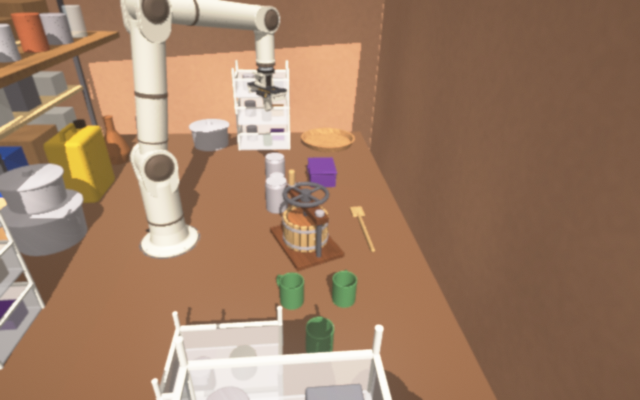

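The handle is back within about 0.8 px (roughly 2 mm) of its start. The difference image shows only the arm and faint edges at the press, so the tin, mug, paddle and box did not move. The hand is well clear, so I'm handing in.

```bash
python3 -c "
from cell import bot
print(bot.hand_in())"
```

```text
the job is handed in; nothing more can be done
None
```

I pushed the press wheel one full turn clockwise by its handle, using the outside of the closed fingers. I then backed the hand away and handed the job in; motion and checks ended at about 34 s of the 58 s allowed.

- **Handle position:** the last top picture shows the handle about 2 mm (0.8 px) from where it started, against the 14 mm limit. When I checked along the way, the spokes matched the commanded angle to within about 3°.
- **Forces:** the wrist force stayed under about 3 N at every reading. These were taken after each short step, so they do not capture the peak force during a push. The readings near the half turn were within noise. Contact there is inferred from the handle following the fingers, not measured directly. In the last few degrees they showed 1–2 N.
- **Other objects:** comparing the first and last top pictures shows no movement of the tin, mug, paddle or purple box. The arm was clear of everything at hand-in.
- **Disagreement:** the two cameras placed the wheel up to 7 mm apart sideways. I used a position between them, closer to the top view. It caused no trouble.

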